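# Snap the fan's battery pack into the bench charging dock

### The job

Put the smoke fan's blue battery pack on charge: hook its black lip under the dock's rail near the middle of the rail, with the pack tipped foot-end up, feel it home against the stop, then rock it down until the orange sprung foot clicks under the catch and the pack lies flat. Work gently, never forcing the pack against the dock (no more than about 40 N), leave the crockery and spatula where they are, and let go of the pack.

Things in the scene. Friction and masses are not known exactly. Their poses are not given: they have to be found in the camera images.
- dock: Charging dock fixed to the bench: black base plate 220 (x) by 130 (y) by 6 mm. Origin: centre of its underside; x runs from rail to catch, y along the rail, z up. On it a grey cradle, floor 12 mm above the bench, carries rail and catch; it is screwed down up to 12 mm either way along x from the middle: this shift s is not reported and must be felt or seen. A seated pack's centre is at about x = s.
- dock_rail (a point): Middle of the aluminium rail (110 mm long in y) if s were 0: x -65 mm, on the cradle floor. Really at x = s - 65 mm, where its stop wall has its face. From the wall a 5 mm thick overhang reaches 10 mm towards +x; its underside is 14 mm above the floor, its top 19 mm. This point is fixed to the base and does not show s. Axes as the dock's.
- dock_catch (a point): Middle of the lower edge of the aluminium catch (110 mm long in y) if s were 0: x 47.5 mm, 12.5 mm above the cradle floor; really at s + 47.5 mm. A ramp slopes down inwards to that edge from 6.5 mm further out and 12.5 mm higher; under the edge is free space for the foot; the catch stands at most 26 mm above the floor and ends at s + 64 mm. Fixed to the base, does not show s.
- pack_mid (a point): Centre (half-way up) of the loose battery pack: blue block 90 (x) by 44 (y) by 46 (z) mm, about 0.35 kg, lying on its underside. x points from lip end to foot end, z up out of the white-labelled top. Gripped across its 44 mm. With the lip on the cradle floor and the pack tipped foot-end up by 0.3 to 0.4 rad, the lip passes under the overhang and the foot end clears the catch.
- pack_lip (a point): Middle of the lower edge of the tip of the pack's rigid black lip: 65 mm towards -x from the pack's centre and 23 mm below it. The lip is 6 mm thick, 36 mm wide, level with the underside, and juts out 20 mm from the block. Axes as the pack's.
- pack_foot (a point): Tip of the pack's orange sprung foot when fully out: 53 mm towards +x from the pack's centre and 17 mm below it; the foot is 26 mm wide, 6 mm thick, juts out 8 mm, 3 to 9 mm above the underside. This point does not move with the foot. Axes as the pack's.
- foot (a joint): How far the sprung foot is pushed into the pack, m: 0 fully out, 0.0075 fully in. The spring takes about 2 N to start and 4.5 N at 7 mm; 5.5 to 7 mm is as far as the catch pushes it in passing; pushing the foot end down past the catch takes 5 to 10 N there.
- saucer_low: Cream glazed saucer, 140 mm across, 20 mm high, under its twin; origin at the centre of its underside. Leave alone.
- saucer_top: Cream glazed saucer, 140 mm across, 20 mm high, stacked on the other; origin at the centre of its underside. Leave alone.
- bowl: Terracotta bowl, 150 mm across, 65 mm high; origin at the centre of its underside. Leave alone.
- mug: Blue mug, 80 mm across, 90 mm high; origin at the centre of its underside. Leave alone.
- spatula: Spatula with red silicone blade lying on the bench, 260 mm long along its x; origin on its underside. Leave alone.
Things that resemble listed ones, but are neither listed nor needed, are in the scene too. What is meant by the part that bears pack_mid is not red, and is the smaller of those in its own colour.

How it is judged:
By the outcome, as a careful person would: the job done as asked, in the order asked, and still so for the second after the job is handed in, with the robot touching nothing.
It also fails if it takes over 45 s, if anything falls off the work surface, if the arm or the gripper's body presses on something with over 40 N, if the wrist force passes 120 N, or if a joint passes its speed limit or range.

### The arm

A 7-joint arm with a two-finger parallel gripper is mounted at the origin on the work surface. World frame = base frame: x ahead of the robot, y to its left, z up, the work surface at z = 0. Lengths are in mm, angles in degrees, forces in N, time in s.
With the tool pointing down it reaches from about 400 to 925 mm from the base axis. Payload 5.6 kg.
Tool frame: the origin (TCP) lies at the very end of the fingers, on their centre line; the grasp point (between the pads) lies 19 mm behind it; z points along the fingers, y is the line along which they close (so a half turn about z gives the same grasp; the last joint's range is limited). The gripper opens to 85 mm and grips with 20 to 120 N. Pads are 22 mm wide; open, the fingers measure 114 mm over their backs; the gripper's body (76 mm by 85 mm) begins 54 mm behind the grasp point. The pads swing forward as they close: fully open they stand 13 mm farther back than shut.
Start: joints at [-78.037, 26.786, -0.665, 91.828, 0.344, 61.387, -3.226], TCP at [161.987, 629.499, 231.29] pointing down, gripper open.
Joint ranges: [-144.91, 144.91], [-17.63, 115.5], [-89.93, 88.59], [15.96, 139.68], [-74.01, 254.01], [8.47, 105.57], [-167.45, 167.45]. Speed limits (degrees/s): [147.25, 147.25, 180, 180, 180, 180, 180].

### API

Orientations are given as [roll, pitch, yaw] about the fixed x, y, z axes, in that order (R = Rz(yaw) Ry(pitch) Rx(roll)).
In Python, from rig import ctrl gives the robot as it stands.
- The arm moves only by the shell command python3 -m handwheel 'ROWS' [OPENING] [FORCE]. ROWS is JSON, a list of rows, each a list of 6 numbers: the shift along the tool's x, y, z in units of 0.15 m (1.0 is 0.15 m), then the turn, a rotation vector about the tool's x, y, z in units of pi rad (1.0 is pi rad). In form: [[dx, dy, dz, rx, ry, rz], ...]. A call has 1 to 5 rows; each row is the pose to reach, as a shift and turn from the pose commanded when the call began, along the tool's axes at that moment, turning the shorter way round; what a row does not reach only later rows make up. A row lasts 1/12 s, in which the tool goes at most 41.7 mm and 7.16 degrees, less where a joint would pass 70% of its speed; a pose out of reach is approached as far as the arm can. A call with a number of a shift or a turn outside -1 to 1 is refused whole. A call with a gripper value outside its range is refused whole. OPENING is the gripper command: -1 is shut, 1 is fully open, values between are in proportion, set as the call begins (- or left out, the last holds). The fingers move at their own pace and stop on an object; FORCE is the grip in N (left out, the last holds). Time passes only in rows, so rows that repeat a pose let the fingers close. It gives the time, the measured TCP pose, the force, the opening and the grip force at its end, in the units of the state.
- ctrl.state(): the state, without advancing time (a new reading comes with each control period).
- ctrl.read_camera(name): name is "scene" or "top"; returns the picture (420x560x3 uint8, red, green, blue); there is no depth.
- ctrl.camera_info(name): a dict with "K" (3x3 intrinsics, pixels), "k1" (the pictures are not rectified: a ray, as slopes to the right and down, at radius r is drawn at 1 + k1 r^2 times it, then the intrinsics apply), "camera_from_world" (4x4, takes a point from world to camera coordinates). Camera axes: x right, y down, z forward; pixel columns grow to the right and rows downward; lengths in mm; the calibration is good to about 2 mm. A picture is of the moment at which its call begins. camera_info takes no time and is no camera call.
- ctrl.sign_off(): hands the job in; it is judged then, once.
The state is a dict: "time": time; "joints": joint angles; "dq": joint speeds; "effort": joint torques, N m; "position": TCP position; "tcp_rot": TCP orientation; "force": force on the tool from outside, world axes, zero at the start; "moment": the same for the moment, N m; "width": opening from 0.0 (shut) to 1.0 (fully open); "gripper_force": force on a finger pad.
Only numpy, scipy, OpenCV 4.12 (cv2) and the standard library are available. Lean on these libraries where they do the work, as an engineer would, in place of code of your own. Each camera call takes 0.05 s, during which the arm holds its last target. There are 200 camera calls.

## Working session

There is one attempt and no reset: what is moved stays moved. The work goes in short steps, Python scripts to look and compute and a shell command to move; the robot and the scene stay as the last step left them, time stands still between calls to the robot, and variables do not carry over. Pictures are saved under pics/ and viewed, at most 10 in all, crops included, and the job is handed in when it is done.

```bash
ls; mkdir -p pics
python3 - <<'E'
from rig import ctrl
import cv2,json
for n in("scene","top"):
    im=ctrl.read_camera(n); cv2.imwrite(f"pics/{n}0.png",im[:,:,::-1])
    i=ctrl.camera_info(n); print(n,i)
s=ctrl.state();print(s)
E
```

```text
pics
scene {'K': array([[467.90622227,   0.        , 283.79597492],
       [  0.        , 467.90622227, 209.84035805],
       [  0.        ,   0.        ,   1.        ]]), 'k1': 0.024745086897794005, 'camera_from_world': array([[-7.14852938e-01,  6.99221640e-01,  8.62406626e-03,
         4.28761960e+02],
       [ 4.56176305e-01,  4.75650557e-01, -7.52103534e-01,
        -2.07868468e+02],
       [-5.29989109e-01, -5.33709326e-01, -6.58988543e-01,
         1.73772607e+03],
       [ 0.00000000e+00,  0.00000000e+00,  0.00000000e+00,
         1.00000000e+00]])}
top {'K': array([[522.39094667,   0.        , 285.27140485],
       [  0.        , 522.39094667, 216.7270273 ],
       [  0.        ,   0.        ,   1.        ]]), 'k1': -0.15971213832696815, 'camera_from_world': array([[-2.10864030e-02, -9.99777653e-01,  8.82060223e-05,
        -6.93735131e+00],
       [-9.87904393e-01,  2.08224262e-02, -1.53659811e-01,
         5.81012732e+02],
       [ 1.53623809e-01, -3.32727182e-03, -9.88123805e-01,
         1.37154642e+03],
       [ 0.00000000e+00,  0.00000000e+00,  0.00000000e+00,
         1.00000000e+00]])}
{'time': 0.1, 'joints': array([-78.03675192,  26.83175414,  -0.66558167,  91.87413017,
         0.34328699,  61.38764038,  -3.22428773]), 'dq': array([-0.08024525, -0.17780656,  0.05715584, -0.20320097, -0.00024683,
       -0.03061278, -0.01353575]), 'effort': array([ 9.43232808e-04, -5.33518016e+01,  2.16126884e-02, -2.51966679e+01,
        1.15024953e-02,  4.25603750e-03,  2.70706124e-05]), 'position': array([161.87461923, 629.01075138, 230.43547401]), 'tcp_rot': array([-1.79908647e+02,  5.82894537e-03,  1.65571273e+02]), 'force': array([ 0.54917919,  0.76532903, -0.30558954]), 'moment': array([ 0.03882677, -0.04360072, -0.00727778]), 'gripper_force': 0.0, 'width': 0.9992901179179215}
```

View pics/scene0.png

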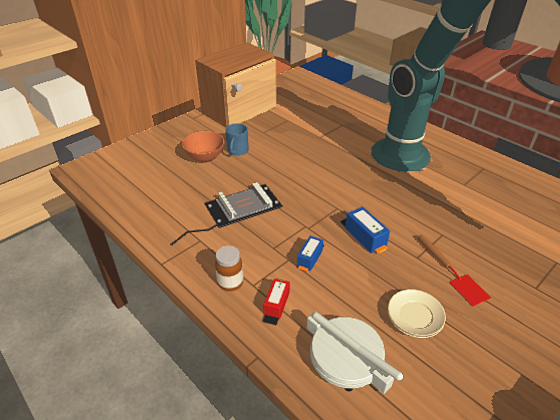

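View pics/top0.png

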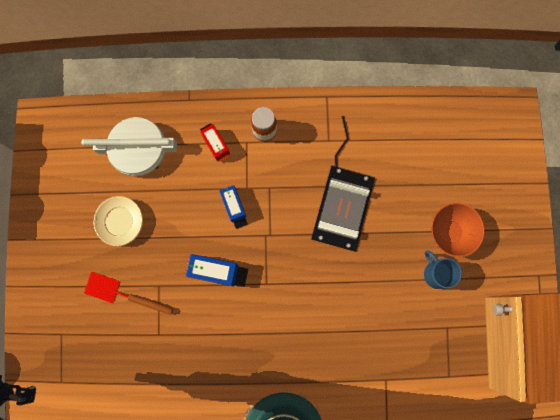

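Candidates in the top view are the red pack (214,142), the small blue pack (233,205) and the large blue pack (212,269). The target isn't red and is the smaller of the blues, so it is (233,205). The dock is at (344,208). I'll check with a close crop.

Run:
```python
import cv2,numpy as np
t=cv2.imread("pics/top0.png");s=cv2.imread("pics/scene0.png")
R=lambda im,x0,y0,w,h,k:cv2.resize(im[y0:y0+h,x0:x0+w],None,fx=k,fy=k,interpolation=cv2.INTER_CUBIC)
a=np.hstack([R(t,205,178,60,60,5),R(t,295,155,100,60*100//60,3)])  if 0 else None
A=R(t,205,178,60,55,5); B=R(t,300,160,90,100,3); C=R(s,285,225,60,55,5); D=R(s,195,175,100,60,4)
H=np.zeros((600,800,3),np.uint8)
for im,x,y in((A,0,0),(B,400,0),(C,0,300),(D,400,310)):
    H[y:y+im.shape[0],x:x+im.shape[1]]=im[:600-y,:800-x]
cv2.imwrite("pics/crop1.png",H)
```

```text
(no output)
```

View pics/crop1.png

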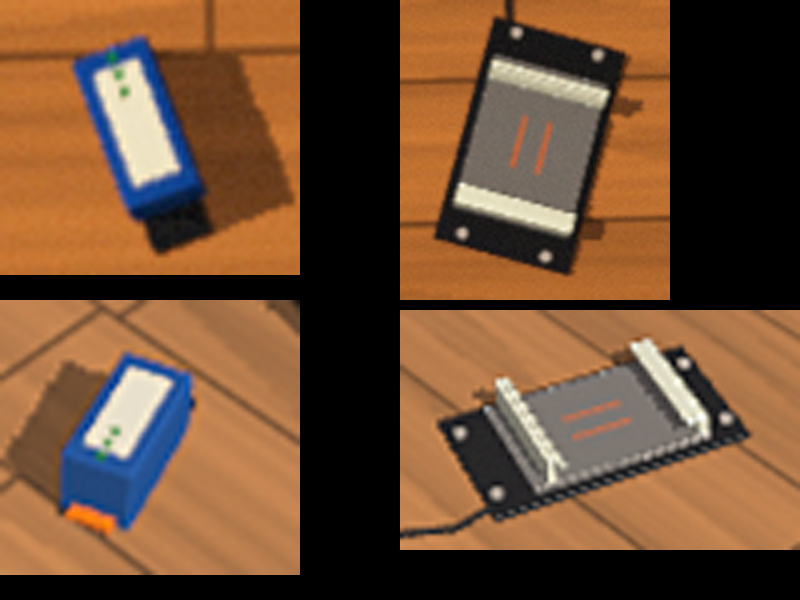

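The crop confirms the small blue pack at top-view pixel (233,205): white label, green dots and orange foot at the far end, black lip towards the robot at (241,225). The dock is at (344,208), with one aluminium part at the far end and one at the near end. Next I'll measure both and zoom in to tell rail from catch.

```bash
cat > h.py <<'E'
import cv2,numpy as np
from rig import ctrl
def ray(n,uv):
    i=ctrl.camera_info(n);K=i["K"];T=i["camera_from_world"]
    d=np.array([(uv[0]-K[0,2])/K[0,0],(uv[1]-K[1,2])/K[1,1]]);p=d.copy()
    for _ in range(20): p=d/(1+i["k1"]*(p@p))
    R=T[:3,:3];return -R.T@T[:3,3],R.T@np.r_[p,1]
def onz(n,uv,z):
    c,d=ray(n,uv);return c+d*(z-c[2])/d[2]
def proj(n,P):
    i=ctrl.camera_info(n);T=i["camera_from_world"];q=T[:3,:3]@np.asarray(P,float)+T[:3,3];p=q[:2]/q[2]
    p=p*(1+i["k1"]*(p@p));K=i["K"];return np.array([K[0,0]*p[0]+K[0,2],K[1,1]*p[1]+K[1,2]])
def tri(a,b):
    A=[];r=[]
    M=np.zeros((3,3));v=np.zeros(3)
    for n,uv in(("top",a),("scene",b)):
        c,d=ray(n,uv);d/=np.linalg.norm(d);Q=np.eye(3)-np.outer(d,d);M+=Q;v+=Q@c
    return np.linalg.solve(M,v)
def blob(im,mask,win,all=False):
    x0,y0,x1,y1=win;m=np.zeros(mask.shape,np.uint8);m[y0:y1,x0:x1]=mask[y0:y1,x0:x1]
    c,_=cv2.findContours(m,cv2.RETR_EXTERNAL,cv2.CHAIN_APPROX_NONE)
    c=sorted(c,key=cv2.contourArea,reverse=True);return c if all else c[0]
E
python3 - <<'E'
from h import *
np.set_printoptions(precision=1,suppress=True)
t=cv2.imread("pics/top0.png");s=cv2.imread("pics/scene0.png")
lab=lambda im:((im.min(2)>150)).astype(np.uint8)
ct=blob(t,lab(t),(215,183,250,230));cs=blob(s,lab(s),(292,230,330,275))
cen=lambda c:(lambda m:(m['m10']/m['m00'],m['m01']/m['m00']))(cv2.moments(c))
print("label",cen(ct),onz("top",cen(ct),46),"scene",onz("scene",cen(cs),46),"tri",tri(cen(ct),cen(cs)))
def rect(n,c,z):
    P=np.array([onz(n,p[0],z)[:2] for p in c],np.float32);r=cv2.minAreaRect(P);b=cv2.boxPoints(r);return r,b
print("lab rect",rect("top",ct,46)[0],rect("scene",cs,46)[0])
blk=(t.max(2)<60).astype(np.uint8)
blk=cv2.morphologyEx(blk,cv2.MORPH_OPEN,np.ones((4,4)))
c=blob(t,blk,(300,160,390,260));r,b=rect("top",c,6);print("base",r,b)
al=blob(t,(t.min(2)>150).astype(np.uint8),(300,160,390,260),True)[:2]
for c in al: print("al",cen(c),cv2.contourArea(c),rect("top",c,34)[0])
cv2.imwrite("pics/crop2.png",cv2.resize(s[178:228,200:288],None,fx=9,fy=9,interpolation=cv2.INTER_CUBIC))
E
```

```text
label (231.7171717171717, 202.08333333333334) [624.  125.9  46. ] scene [623.4 129.1  46. ] tri [623.3 127.2  44.8]
lab rect ((624.21337890625, 125.99311828613281), (66.16222381591797, 25.832778930664062), 20.018115997314453) ((623.632080078125, 129.07139587402344), (66.94071197509766, 25.920509338378906), 19.9747257232666)
base ((517.3124389648438, -157.9713897705078), (128.6576690673828, 33.90210723876953), 74.59506225585938) [[ 483.9 -215.5]
 [ 516.6 -224.5]
 [ 550.7 -100.5]
 [ 518.1  -91.5]]
al (337.8700564971751, 228.90476190476187) 206.5 ((545.77587890625, -162.3632354736328), (108.59031677246094, 17.434724807739258), 73.36369323730469)
al (349.12369791666663, 186.69401041666666) 128.0 ((662.8003540039062, -198.02598571777344), (107.4408187866211, 15.105663299560547), 75.76409912109375)
```

View pics/crop2.png

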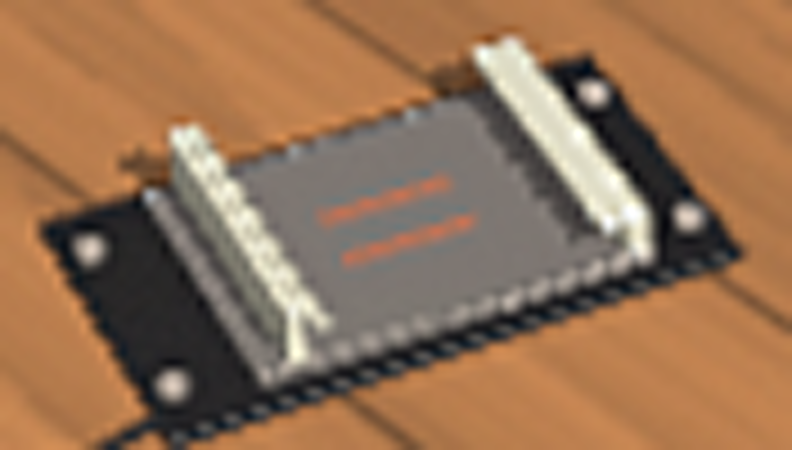

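The crop settles it. The far part, at scene pixel (225,203), has the inward-sloping ramp, so it is the catch. The near part, at (262,192), has the flat overhang, so it is the rail. Dock x therefore points away from the robot, at about -16°.

```bash
cat >> h.py <<'E'
from scipy.spatial.transform import Rotation as Ro, Slerp
def plan(pos,rpy,n,start=None):
    s=ctrl.state();p0,r0=start or (s["position"],s["tcp_rot"])
    a=Ro.from_euler("xyz",r0,degrees=True);b=Ro.from_euler("xyz",rpy,degrees=True);v=(a.inv()*b).as_rotvec()
    d=np.asarray(pos,float)-p0
    for k in range(n):
        R=a*Ro.from_rotvec(v*k/n)
        print("call",k,np.round(np.r_[R.inv().apply(d/n)/150,v/n/np.pi],4).tolist())
E
python3 - <<'E'
from h import *
np.set_printoptions(precision=1,suppress=True)
t=cv2.imread("pics/top0.png")
blk=(t.max(2)<60).astype(np.uint8);blk=cv2.morphologyEx(blk,cv2.MORPH_OPEN,np.ones((4,4)))
cs=[c for c in blob(t,blk,(300,160,390,260),True) if cv2.contourArea(c)>20]
P=np.array([onz("top",p[0],6)[:2] for c in cs for p in c],np.float32)
r=cv2.minAreaRect(P);print(len(cs),r)
c0=np.array(r[0]);yaw=r[2]-90 if r[2]>45 else r[2];print("yaw",yaw)
u=np.array([np.cos(np.radians(yaw)),np.sin(np.radians(yaw))])
for c in blob(t,(t.min(2)>150).astype(np.uint8),(300,160,390,260),True)[:2]:
    for z in(31,37,24.5):
        x=np.array([(onz("top",p[0],z)[:2]-c0)@u for p in c]);print(z,np.percentile(x,[3,15,50,85,97]))
gr=((t.max(2).astype(int)-t.min(2)<25)&(t.max(2)>80)&(t.max(2)<150)).astype(np.uint8)
c=blob(t,gr,(300,160,390,260));Q=np.array([onz("top",p[0],12)[:2]-c0 for p in c]);print("grey",np.percentile(Q@u,[2,98]),np.percentile(Q@[-u[1],u[0]],[2,98]))
s=ctrl.state();plan([624,127.5,130],[180,0,20],5)
E
```

```text
2 ((605.6636352539062, -185.19015502929688), (128.24639892578125, 216.6887969970703), 72.83393096923828)
yaw -17.16606903076172
31 [-72.1 -71.3 -62.8 -55.8 -55.1]
37 [-73.  -72.2 -63.7 -56.8 -56.1]
24.5 [-71.1 -70.4 -61.8 -54.8 -54.1]
31 [51.9 53.6 58.4 64.1 64.9]
37 [50.5 52.2 56.9 62.7 63.4]
24.5 [53.4 55.2 60.  65.7 66.5]
grey [-50.7  52.5] [-50.6  59.4]
call 0 [-0.7633, -0.4938, 0.1348, -0.0, 0.0001, 0.1617]
call 1 [-0.9072, -0.06, 0.1344, -0.0, 0.0001, 0.1617]
call 2 [-0.8219, 0.389, 0.1341, -0.0, 0.0001, 0.1617]
call 3 [-0.5288, 0.7397, 0.1338, -0.0, 0.0001, 0.1617]
call 4 [-0.1022, 0.9035, 0.1338, -0.0, 0.0001, 0.1617]
```

```bash
python3 -m handwheel '[[-0.15,-0.1,0.03,0,0,0.032],[-0.31,-0.2,0.05,0,0,0.065],[-0.46,-0.3,0.08,0,0,0.097],[-0.61,-0.4,0.11,0,0,0.129],[-0.763,-0.494,0.135,0,0,0.1617]]' 1
python3 -m handwheel '[[-0.18,-0.01,0.03,0,0,0.032],[-0.36,-0.02,0.05,0,0,0.065],[-0.54,-0.04,0.08,0,0,0.097],[-0.73,-0.05,0.11,0,0,0.129],[-0.907,-0.06,0.135,0,0,0.1617]]'
python3 -m handwheel '[[-0.16,0.08,0.03,0,0,0.032],[-0.33,0.16,0.05,0,0,0.065],[-0.49,0.23,0.08,0,0,0.097],[-0.66,0.31,0.11,0,0,0.129],[-0.822,0.389,0.135,0,0,0.1617]]'
python3 -m handwheel '[[-0.11,0.15,0.03,0,0,0.032],[-0.21,0.3,0.05,0,0,0.065],[-0.32,0.44,0.08,0,0,0.097],[-0.42,0.59,0.11,0,0,0.129],[-0.529,0.74,0.135,0,0,0.1617]]'
python3 -m handwheel '[[-0.02,0.18,0.03,0,0,0.032],[-0.04,0.36,0.05,0,0,0.065],[-0.06,0.54,0.08,0,0,0.097],[-0.1,0.9,0.13,0,0,0.16],[-0.1,0.9,0.13,0,0,0.16]]'
python3 -c "
from h import *
plan([624,127.5,12],[180,0,20],1)"
```

```text
time: 0.52
position: [254.8, 527.7, 210.3]
tcp_rot: [-179.9, 0.0, 136.2]
force: [0.5, 0.3, 0.8]
width: 1.0
gripper_force: 0.0
time: 0.93
position: [347.5, 427.4, 190.3]
tcp_rot: [-180.0, 0.0, 107.1]
force: [-0.3, 0.1, 0.4]
width: 0.999
gripper_force: 0.0
time: 1.35
position: [439.7, 327.3, 170.1]
tcp_rot: [-180.0, 0.0, 78.0]
force: [0.0, 0.5, -0.6]
width: 0.998
gripper_force: 0.0
time: 1.77
position: [532.1, 227.6, 149.7]
tcp_rot: [-180.0, 0.0, 48.9]
force: [0.6, -0.1, -0.1]
width: 1.001
gripper_force: 0.0
time: 2.18
position: [626.7, 123.0, 130.3]
tcp_rot: [179.8, -0.0, 19.7]
force: [0.2, -1.2, 0.4]
width: 1.002
gripper_force: 0.0
call 0 [-0.0069, -0.0376, 0.7884, 0.0013, -0.0001, -0.0014]
```

```bash
python3 -m handwheel '[[-0.007,-0.035,0.1,0,0,0],[-0.007,-0.035,0.3,0,0,0],[-0.007,-0.035,0.5,0,0,0],[-0.007,-0.035,0.7,0,0,0],[-0.007,-0.035,0.78,0,0,0]]'
python3 -c "
from h import *
im=ctrl.read_camera('top');cv2.imwrite('pics/t1.png',cv2.resize(im[150:270,190:310,::-1],None,fx=4,fy=4))
im=ctrl.read_camera('scene');cv2.imwrite('pics/s1.png',im[:,:,::-1])
plan([624,127.5,12],[180,0,20],1)"
```

```text
time: 2.6
position: [618.3, 133.1, 9.5]
tcp_rot: [-180.0, 0.4, 20.4]
force: [-1.6, -0.0, -0.9]
width: 1.001
gripper_force: 0.0
call 0 [0.0173, 0.0442, -0.0051, -0.0001, 0.0017, 0.0019]
```

View pics/t1.png

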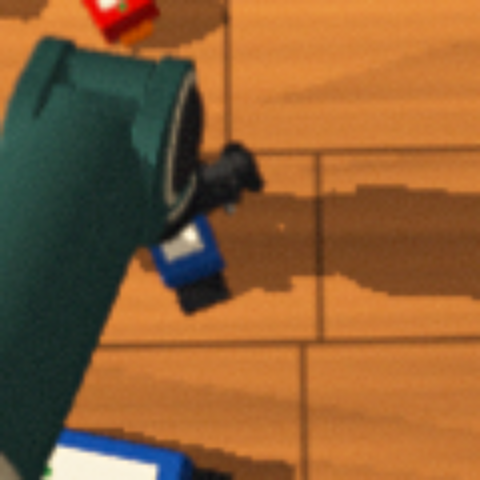

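The gripper straddles the small pack, whose lip shows at crop (205,290), with nothing touched. It sits about 7 mm off because the last reading was taken mid-motion. I'll correct that and close.

```bash
python3 -m handwheel '[[0.01,0.02,-0.005,0,0,0],[0.017,0.042,-0.01,0,0,0],[0.017,0.042,-0.01,0,0,0]]' 
python3 -c "
from h import *
plan([624,127.5,12],[180,0,20],1)"
```

```text
time: 2.95
position: [628.1, 127.4, 17.7]
tcp_rot: [179.9, -0.2, 20.3]
force: [0.3, 0.3, 0.6]
width: 1.003
gripper_force: 0.0
call 0 [-0.0257, -0.0098, 0.0379, 0.0004, -0.0013, 0.0016]
```

```bash
python3 -m handwheel '[[0,0,0,0,0,0],[0,0,0,0,0,0]]' 
python3 -c "
from h import *
plan([624,127.5,12],[180,0,20],1)"
```

```text
time: 3.12
position: [626.5, 128.5, 16.5]
tcp_rot: [-180.0, -0.1, 20.3]
force: [-0.1, -1.0, 0.3]
width: 1.002
gripper_force: 0.0
call 0 [-0.0182, 0.0004, 0.03, -0.0001, -0.0006, 0.0019]
```

```bash
python3 -m handwheel '[[-0.01,0,0.015,0,0,0],[-0.015,0,0.03,0,0,0],[-0.015,0,0.03,0,0,0],[-0.015,0,0.03,0,0,0],[-0.015,0,0.03,0,0,0]]'
python3 -m handwheel '[[0,0,0,0,0,0],[0,0,0,0,0,0],[0,0,0,0,0,0],[0,0,0,0,0,0],[0,0,0,0,0,0]]' -1 60
python3 -m handwheel '[[0,0,0,0,0,0],[0,0,0,0,0,0],[0,0,0,0,0,0]]'
```

```text
time: 3.53
position: [623.7, 127.5, 10.7]
tcp_rot: [180.0, 0.0, 20.3]
force: [-0.8, -0.3, -0.4]
width: 0.996
gripper_force: 0.0
time: 3.95
position: [624.1, 127.4, 11.1]
tcp_rot: [180.0, -0.0, 20.3]
force: [0.5, -0.6, 1.0]
width: 0.511
gripper_force: 62.8
time: 4.2
position: [624.0, 127.4, 11.0]
tcp_rot: [180.0, -0.0, 20.3]
force: [-0.2, -0.6, 2.8]
width: 0.507
gripper_force: 62.7
```

```bash
cat >> h.py <<'E'
DC=np.array([605.7,-185.2,0]);DY=-17.2
D=Ro.from_euler("z",DY,degrees=True)
def tool(lx,lz,th,ly=0):  # lip-tip x,z in dock frame (s=0), tilt rad
    Rp=D*Ro.from_euler("y",-th);lip=DC+D.apply([lx,ly,lz])
    R=Rp*Ro.from_euler("x",180,degrees=True)
    return lip+Rp.apply([65,0,11]),R.as_euler("xyz",degrees=True)
def now():
    s=ctrl.state();R=Ro.from_euler("xyz",s["tcp_rot"],degrees=True);Rp=R*Ro.from_euler("x",180,degrees=True)
    L=D.inv().apply(s["position"]-Rp.apply([65,0,11])-DC);e=(D.inv()*Rp).as_euler("zyx",degrees=True)
    print("t%.1f lip"%s["time"],L.round(1),"tilt rad %.3f"%-np.radians(e[1]),"yawerr %.1f roll %.1f"%(e[0],e[2]),"Fdock",D.inv().apply(s["force"]).round(1),"M",D.inv().apply(s["moment"]).round(2))
E
python3 -m handwheel '[[0,0,-0.1,0,0,0],[0,0,-0.2,0,0,0],[0,0,-0.35,0,0,0],[0,0,-0.5,0,0,0],[0,0,-0.6,0,0,0]]'
python3 -c "
from h import *
p,r=tool(-45,80,.37);print(p,r)
plan(p,r,3,(np.array([624,127.4,101]),[180,0,20.3]))"
```

```text
time: 4.62
position: [624.5, 127.6, 103.8]
tcp_rot: [180.0, -0.1, 20.3]
force: [0.8, -0.4, -3.8]
width: 0.508
gripper_force: 62.0
[ 616.80368541 -188.6371648   113.76060388] [180.         -21.19943842 -17.2       ]
call 0 [-0.2587, 0.6531, -0.0284, -0.0128, 0.0378, 0.0686]
call 1 [-0.1096, 0.6941, -0.023, -0.0128, 0.0378, 0.0686]
call 2 [0.043, 0.7017, 0.0013, -0.0128, 0.0378, 0.0686]
```

```bash
python3 -m handwheel '[[-0.04,0.1,-0.005,-0.002,0.006,0.011],[-0.1,0.26,-0.01,-0.005,0.015,0.027],[-0.16,0.39,-0.017,-0.008,0.023,0.041],[-0.21,0.52,-0.023,-0.01,0.03,0.055],[-0.259,0.653,-0.028,-0.0128,0.0378,0.0686]]'
python3 -m handwheel '[[-0.02,0.14,-0.005,-0.003,0.008,0.014],[-0.04,0.28,-0.01,-0.005,0.015,0.027],[-0.066,0.42,-0.014,-0.008,0.023,0.041],[-0.088,0.56,-0.018,-0.01,0.03,0.055],[-0.11,0.694,-0.023,-0.0128,0.0378,0.0686]]'
python3 -m handwheel '[[0.01,0.14,0,-0.003,0.008,0.014],[0.02,0.3,0,-0.005,0.016,0.028],[0.026,0.46,0,-0.008,0.025,0.045],[0.035,0.6,0,-0.011,0.033,0.059],[0.043,0.7,0,-0.0128,0.0378,0.0686]]'
python3 -m handwheel '[[0,0,0,0,0,0],[0,0,0,0,0,0],[0,0,0,0,0,0],[0,0,0,0,0,0],[0,0,0,0,0,0]]'
python3 -c "
from h import *
now()
p,r=tool(-45,80,.37);plan(p,r,1)
p,r=tool(-45,25,.37);plan(p,r,1)
im=ctrl.read_camera('scene');cv2.imwrite('pics/s2.png',cv2.resize(im[120:250,160:330,::-1],None,fx=4,fy=4,interpolation=cv2.INTER_CUBIC));cv2.imwrite('pics/s2f.png',im[:,:,::-1])
im=ctrl.read_camera('top');cv2.imwrite('pics/t2f.png',im[:,:,::-1])"
```

```text
time: 5.03
position: [620.9, 21.4, 105.9]
tcp_rot: [178.5, -7.1, 8.0]
force: [0.4, 0.7, -4.2]
width: 0.507
gripper_force: 62.0
time: 5.45
position: [618.6, -84.2, 110.0]
tcp_rot: [178.5, -14.2, -4.4]
force: [-0.1, -0.7, -4.0]
width: 0.509
gripper_force: 62.0
time: 5.87
position: [615.5, -190.3, 114.3]
tcp_rot: [-179.9, -21.2, -17.4]
force: [-0.6, -0.5, -4.1]
width: 0.507
gripper_force: 62.0
time: 6.28
position: [617.1, -186.6, 113.6]
tcp_rot: [-180.0, -21.1, -17.0]
force: [1.3, 0.6, -4.1]
width: 0.505
gripper_force: 62.1
t6.3 lip [-45.3   1.8  79.9] tilt rad 0.369 yawerr 0.2 roll 0.1 Fdock [ 1.   1.  -4.1] M [-0.01  0.6   0.02]
call 0 [0.0023, 0.0133, -0.0003, -0.0007, 0.0003, 0.001]
call 0 [-0.13, 0.0136, 0.3417, -0.0007, 0.0003, 0.001]
```

View pics/s2.png

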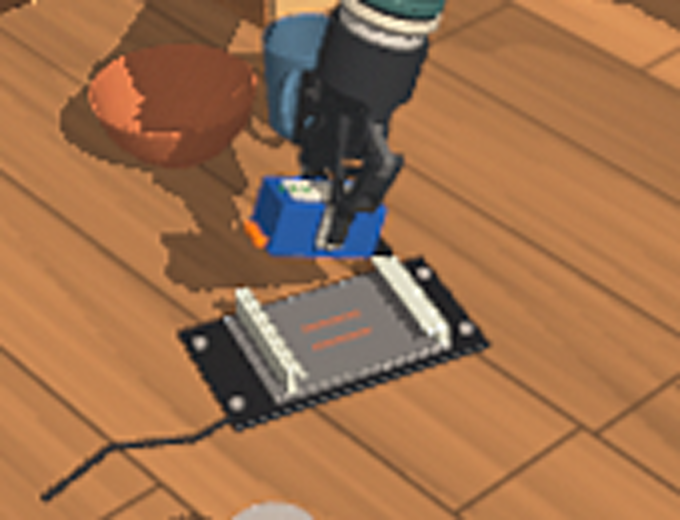

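The pack hangs level in y over the dock, foot end up and lip towards the rail (crop 380,245). The mug and bowl are clear. Lowering now.

```bash
python3 -m handwheel '[[-0.02,0.005,0.05,0,0,0],[-0.05,0.01,0.12,0,0,0],[-0.08,0.0136,0.2,0,0,0.001],[-0.11,0.0136,0.28,0,0,0.001],[-0.13,0.0136,0.342,0,0,0.001]]'
python3 -m handwheel '[[-0.005,0,0.015,0,0,0],[-0.01,0,0.03,0,0,0],[-0.015,0,0.04,0,0,0],[-0.019,0,0.05,0,0,0],[-0.019,0,0.05,0,0,0]]'
python3 -c "
from h import *
now();p,r=tool(-45,12,.37);plan(p,r,1)"
```

```text
time: 6.8
position: [615.7, -189.9, 57.0]
tcp_rot: [-179.9, -21.1, -17.3]
force: [-0.2, 0.2, -4.4]
width: 0.509
gripper_force: 62.1
time: 7.22
position: [616.6, -190.3, 50.9]
tcp_rot: [-179.9, -21.2, -17.3]
force: [-0.3, -0.2, -3.6]
width: 0.503
gripper_force: 62.1
t7.2 lip [-44.7  -1.5  17.1] tilt rad 0.370 yawerr -0.1 roll 0.0 Fdock [-0.2 -0.2 -3.6] M [-0.    0.66  0.01]
call 0 [-0.0144, -0.011, 0.0312, -0.0002, 0.0, -0.0007]
```

```bash
python3 -m handwheel '[[-0.0024,-0.004,0.0062,0,0,0],[-0.0048,-0.008,0.0124,0,0,0],[-0.0072,-0.01,0.0186,0,0,0],[-0.0072,-0.01,0.0186,0,0,0],[-0.0072,-0.01,0.0186,0,0,0]]'
python3 -c "
from h import *
now()"
python3 -m handwheel '[[-0.0012,0,0.0031,0,0,0],[-0.0024,0,0.0062,0,0,0],[-0.0036,0,0.0093,0,0,0],[-0.0036,0,0.0093,0,0,0],[-0.0036,0,0.0093,0,0,0]]'
python3 -c "
from h import *
now()"
```

```text
time: 7.63
position: [617.0, -188.7, 47.7]
tcp_rot: [-179.9, -21.2, -17.3]
force: [0.0, 0.9, -3.1]
width: 0.507
gripper_force: 62.1
t7.6 lip [-44.8   0.1  14. ] tilt rad 0.370 yawerr -0.1 roll 0.0 Fdock [-0.3  0.8 -3.1] M [ 0.04  0.62 -0.  ]
time: 8.05
position: [616.9, -188.9, 46.2]
tcp_rot: [-179.9, -21.2, -17.3]
force: [0.8, -0.3, -3.8]
width: 0.507
gripper_force: 62.1
t8.1 lip [-44.8  -0.1  12.5] tilt rad 0.370 yawerr -0.1 roll 0.0 Fdock [ 0.8 -0.  -3.8] M [-0.03  0.66 -0.06]
```

```bash
python3 -m handwheel '[[-0.0012,0,0.0031,0,0,0],[-0.0024,0,0.0062,0,0,0],[-0.0024,0,0.0062,0,0,0],[-0.0024,0,0.0062,0,0,0]]'
python3 -c "
from h import *
now()"
python3 -m handwheel '[[-0.0012,0,0.0031,0,0,0],[-0.0024,0,0.0062,0,0,0],[-0.0024,0,0.0062,0,0,0],[-0.0024,0,0.0062,0,0,0]]'
python3 -c "
from h import *
now()"
```

```text
time: 8.38
position: [617.1, -188.9, 45.5]
tcp_rot: [-179.9, -21.2, -17.3]
force: [-0.7, -0.2, -0.5]
width: 0.506
gripper_force: 62.4
t8.4 lip [-44.6  -0.1  11.7] tilt rad 0.370 yawerr -0.1 roll 0.0 Fdock [-0.6 -0.4 -0.5] M [-0.    0.71 -0.04]
time: 8.72
position: [617.3, -189.1, 45.1]
tcp_rot: [-179.9, -21.2, -17.3]
force: [-3.0, 1.2, 7.0]
width: 0.511
gripper_force: 63.6
t8.7 lip [-44.3  -0.1  11.3] tilt rad 0.371 yawerr -0.1 roll 0.1 Fdock [-3.3  0.3  7. ] M [0.01 1.1  0.03]
```

```bash
python3 -m handwheel '[[0.003,0,-0.0075,0,0,0],[-0.02,0,-0.016,0,0,0],[-0.045,0,-0.026,0,0,0],[-0.065,0,-0.034,0,0,0],[-0.084,0,-0.0415,0,0,0]]'
python3 -m handwheel '[[0,0,0,0,0,0],[0,0,0,0,0,0],[0,0,0,0,0,0]]'
python3 -c "
from h import *
now()"
```

```text
time: 9.13
position: [603.3, -184.7, 45.6]
tcp_rot: [-179.9, -21.2, -17.3]
force: [1.4, 0.3, -0.4]
width: 0.508
gripper_force: 62.2
time: 9.38
position: [603.1, -184.5, 45.3]
tcp_rot: [-179.9, -21.1, -17.3]
force: [-2.4, -0.1, 1.2]
width: 0.504
gripper_force: 62.4
t9.4 lip [-59.4   0.   11.6] tilt rad 0.369 yawerr -0.1 roll 0.1 Fdock [-2.3 -0.8  1.2] M [-0.06  0.97 -0.04]
```

```bash
for i in 1; do python3 -m handwheel '[[-0.005,0,-0.003,0,0,0],[-0.01,0,-0.005,0,0,0],[-0.018,0,-0.008,0,0,0],[-0.018,0,-0.008,0,0,0],[-0.018,0,-0.008,0,0,0]]'; done
python3 -c "
from h import *
now()"
python3 -m handwheel '[[-0.006,0,-0.0024,0,0,0],[-0.012,0,-0.0048,0,0,0],[-0.012,0,-0.0048,0,0,0],[-0.012,0,-0.0048,0,0,0]]'
python3 -c "
from h import *
now()"
```

```text
time: 9.8
position: [600.7, -183.8, 45.6]
tcp_rot: [-179.9, -21.2, -17.3]
force: [0.2, 0.4, -2.1]
width: 0.509
gripper_force: 62.3
t9.8 lip [-61.9   0.   11.8] tilt rad 0.369 yawerr -0.1 roll 0.0 Fdock [ 0.1  0.4 -2.1] M [ 0.01  0.56 -0.01]
time: 10.13
position: [599.0, -183.3, 45.7]
tcp_rot: [-179.9, -21.2, -17.3]
force: [1.5, -0.4, -3.1]
width: 0.509
gripper_force: 62.0
t10.1 lip [-63.6   0.   11.9] tilt rad 0.370 yawerr -0.1 roll 0.0 Fdock [ 1.5  0.  -3.1] M [-0.03  0.35  0.03]
```

```bash
python3 -m handwheel '[[-0.006,0,-0.0024,0,0,0],[-0.009,0,-0.0036,0,0,0],[-0.009,0,-0.0036,0,0,0],[-0.009,0,-0.0036,0,0,0]]'
python3 -c "
from h import *
now()"
python3 -m handwheel '[[-0.006,0,-0.0024,0,0,0],[-0.009,0,-0.0036,0,0,0],[-0.009,0,-0.0036,0,0,0],[-0.009,0,-0.0036,0,0,0]]'
python3 -c "
from h import *
now()"
```

```text
time: 10.47
position: [598.6, -183.1, 46.1]
tcp_rot: [-180.0, -21.3, -17.3]
force: [3.7, -1.2, -6.0]
width: 0.504
gripper_force: 61.9
t10.5 lip [-64.   -0.   12.3] tilt rad 0.372 yawerr -0.1 roll 0.0 Fdock [ 3.9 -0.  -6. ] M [ 0.07 -0.54  0.06]
time: 10.8
position: [598.3, -183.1, 46.6]
tcp_rot: [-180.0, -21.4, -17.3]
force: [8.8, -1.9, -8.3]
width: 0.506
gripper_force: 62.4
t10.8 lip [-64.2  -0.1  12.6] tilt rad 0.374 yawerr -0.1 roll -0.0 Fdock [ 9.   0.8 -8.3] M [ 0.13 -1.22  0.08]
```

Contact is felt at lip x ≈ -63.7 (9 N), so s ≈ +1, which agrees with the picture. Next I'll rock the pack about the lip tip, down to just above the catch.

```bash
cat >> h.py <<'E'
def rows(targets): # each (lx,lz,th); rows relative to the measured pose
    s=ctrl.state();a=Ro.from_euler("xyz",s["tcp_rot"],degrees=True);out=[]
    for q in targets:
        p,r=tool(*q);b=Ro.from_euler("xyz",r,degrees=True)
        out.append(np.round(np.r_[a.inv().apply(p-s["position"])/150,(a.inv()*b).as_rotvec()/np.pi],4).tolist())
    print(out)
E
python3 -c "
from h import *
rows([(-63.7,12,t) for t in (.35,.32,.29,.26,.23)])"
```

```text
[[0.0033, -0.0014, 0.0155, 0.0002, -0.0075, -0.0006], [0.005, -0.0014, 0.0285, 0.0002, -0.017, -0.0006], [0.0063, -0.0014, 0.0417, 0.0001, -0.0266, -0.0006], [0.0073, -0.0014, 0.0548, 0.0001, -0.0361, -0.0006], [0.0078, -0.0014, 0.068, 0.0001, -0.0457, -0.0006]]
```

```bash
python3 -m handwheel '[[0.003,0,0.0155,0,-0.0075,0],[0.005,0,0.0285,0,-0.017,0],[0.006,0,0.042,0,-0.027,0],[0.007,0,0.055,0,-0.036,0],[0.008,0,0.068,0,-0.046,0]]' - 90
python3 -m handwheel '[[0,0,0,0,0,0],[0,0,0,0,0,0],[0,0,0,0,0,0]]'
python3 -c "
from h import *
now()
rows([(-63.9,12,t) for t in (.22,.21,.2,.19,.18)])
im=ctrl.read_camera('scene');cv2.imwrite('pics/s3.png',cv2.resize(im[150:230,190:300,::-1],None,fx=7,fy=7,interpolation=cv2.INTER_CUBIC))"
```

```text
time: 11.22
position: [602.1, -184.3, 37.5]
tcp_rot: [-180.0, -13.0, -17.3]
force: [3.7, -0.7, -2.6]
width: 0.505
gripper_force: 94.0
time: 11.47
position: [602.1, -184.1, 37.5]
tcp_rot: [-179.9, -13.1, -17.3]
force: [4.4, -1.4, -1.5]
width: 0.501
gripper_force: 94.5
t11.5 lip [-64.6   0.1  12. ] tilt rad 0.229 yawerr -0.1 roll 0.0 Fdock [ 4.6 -0.  -1.5] M [ 0.18 -1.02  0.05]
[[0.0049, -0.0003, 0.0052, -0.0003, -0.0029, -0.0007], [0.0056, -0.0003, 0.0095, -0.0003, -0.006, -0.0007], [0.0062, -0.0003, 0.0139, -0.0003, -0.0092, -0.0007], [0.0068, -0.0003, 0.0182, -0.0003, -0.0124, -0.0007], [0.0074, -0.0003, 0.0226, -0.0003, -0.0156, -0.0007]]
```

View pics/s3.png

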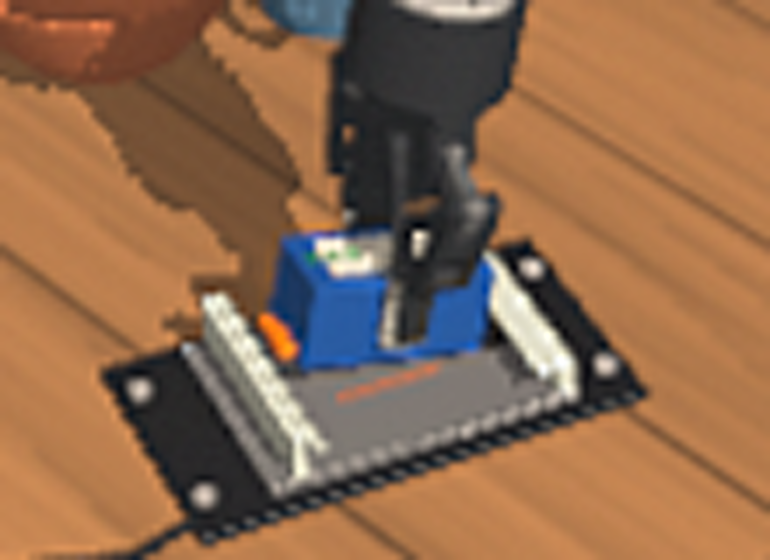

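The lip is under the rail and the foot (crop 280,335) is above the catch ramp. The top-view floor and rail midlines put the rail's middle about 4 mm towards +y of my frame, so I'll ease off, shift 4 mm and re-seat before rocking on.

```bash
python3 -m handwheel '[[0.006,0,0,0,0,0],[0.007,-0.007,0,0,0,0],[0.007,-0.016,0,0,0,0],[0.007,-0.027,0,0,0,0],[0.007,-0.027,0,0,0,0]]'
python3 -m handwheel '[[0,0,0,0,0,0],[-0.004,0,-0.001,0,0,0],[-0.008,0,-0.002,0,0,0],[-0.008,0,-0.002,0,0,0],[-0.008,0,-0.002,0,0,0]]'
python3 -c "
from h import *
now()
rows([(-64.5,12,t,4) for t in (.215,.2,.185,.17,.16)])"
```

```text
time: 11.93
position: [602.7, -182.3, 37.4]
tcp_rot: [179.9, -13.0, -17.3]
force: [3.3, -5.2, -0.6]
width: 0.497
gripper_force: 94.0
time: 12.35
position: [602.5, -182.2, 37.7]
tcp_rot: [179.9, -13.1, -17.4]
force: [5.7, -5.2, -2.7]
width: 0.503
gripper_force: 93.9
t12.3 lip [-64.8   2.1  12.2] tilt rad 0.229 yawerr -0.2 roll -0.1 Fdock [ 7.  -3.2 -2.7] M [-0.77 -1.35  0.09]
[[0.0024, -0.0138, 0.0077, 0.0007, -0.0045, -0.0009], [0.0034, -0.0139, 0.0142, 0.0007, -0.0093, -0.0009], [0.0042, -0.0139, 0.0207, 0.0007, -0.0141, -0.0009], [0.005, -0.0139, 0.0273, 0.0007, -0.0189, -0.0009], [0.0054, -0.0139, 0.0317, 0.0007, -0.022, -0.0009]]
```

```bash
python3 -m handwheel '[[0.002,0,0.0077,0,-0.0045,0],[0.003,0,0.014,0,-0.009,0],[0.004,0,0.021,0,-0.014,0],[0.005,0,0.027,0,-0.019,0],[0.005,0,0.032,0,-0.022,0]]'
python3 -m handwheel '[[0,0,0,0,0,0],[0,0,0,0,0,0]]'
python3 -c "
from h import *
now()
rows([(-64.5,12,t,3) for t in (.15,.14,.13,.12,.11)])"
```

```text
time: 12.77
position: [604.0, -182.5, 33.1]
tcp_rot: [179.9, -9.1, -17.3]
force: [4.1, -4.8, -0.0]
width: 0.5
gripper_force: 94.1
time: 12.93
position: [604.0, -182.5, 33.1]
tcp_rot: [179.9, -9.1, -17.3]
force: [4.4, -3.7, 0.1]
width: 0.499
gripper_force: 94.3
t12.9 lip [-64.9   2.2  12. ] tilt rad 0.159 yawerr -0.2 roll -0.1 Fdock [ 5.3 -2.3  0.1] M [-0.7  -0.88  0.13]
[[0.0032, -0.0062, 0.0043, 0.0004, -0.0029, -0.0008], [0.0038, -0.0062, 0.0086, 0.0004, -0.0061, -0.0008], [0.0045, -0.0062, 0.0129, 0.0004, -0.0093, -0.0008], [0.005, -0.0062, 0.0173, 0.0004, -0.0125, -0.0008], [0.0056, -0.0062, 0.0217, 0.0004, -0.0157, -0.0008]]
```

```bash
python3 -m handwheel '[[0.001,0,0.0043,0,-0.003,0],[0.001,0,0.0086,0,-0.006,0],[0.002,0,0.013,0,-0.0093,0],[0.0025,0,0.0173,0,-0.0125,0],[0.003,0,0.0217,0,-0.0157,0]]'
python3 -m handwheel '[[0,0,0,0,0,0],[0,0,0,0,0,0]]'
python3 -c "
from h import *
now()
rows([(-64.9,12,t,2) for t in (.1,.09,.08,.07,.06)])"
```

```text
time: 13.35
position: [604.6, -182.5, 30.1]
tcp_rot: [180.0, -6.2, -17.4]
force: [1.4, -4.9, 5.5]
width: 0.501
gripper_force: 94.9
time: 13.52
position: [604.7, -182.5, 30.0]
tcp_rot: [180.0, -6.2, -17.3]
force: [1.8, -4.9, 3.8]
width: 0.508
gripper_force: 94.9
t13.5 lip [-65.2   2.5  12. ] tilt rad 0.109 yawerr -0.1 roll -0.0 Fdock [ 3.2 -4.1  3.8] M [-0.98 -0.79  0.15]
[[0.0028, 0.0021, 0.0039, 0.0002, -0.0027, -0.0008], [0.0035, 0.0021, 0.0082, 0.0002, -0.0059, -0.0008], [0.0041, 0.0021, 0.0126, 0.0002, -0.0091, -0.0008], [0.0047, 0.0021, 0.0169, 0.0002, -0.0123, -0.0008], [0.0052, 0.0021, 0.0213, 0.0002, -0.0154, -0.0008]]
```

```bash
python3 -m handwheel '[[0.0015,0,0.004,0,-0.0027,0],[0.002,0,0.008,0,-0.006,0],[0.0025,0,0.0126,0,-0.009,0],[0.003,0,0.017,0,-0.012,0],[0.0035,0,0.0213,0,-0.0154,0]]'
python3 -m handwheel '[[0,0,0,0,0,0],[0,0,0,0,0,0]]'
python3 -c "
from h import *
now()
rows([(-65,12,t,2.5) for t in (.05,.04,.03,.02,.01,0,-.01)])"
```

```text
time: 13.93
position: [605.3, -182.5, 26.8]
tcp_rot: [180.0, -3.4, -17.3]
force: [2.8, -6.0, 3.7]
width: 0.499
gripper_force: 94.7
time: 14.1
position: [605.4, -182.5, 26.6]
tcp_rot: [180.0, -3.4, -17.3]
force: [2.7, -6.4, 3.1]
width: 0.5
gripper_force: 94.8
t14.1 lip [-65.3   2.6  11.8] tilt rad 0.059 yawerr -0.1 roll -0.0 Fdock [ 4.5 -5.3  3.1] M [-1.03 -0.62  0.2 ]
[[0.003, -0.0, 0.0028, 0.0002, -0.003, -0.0006], [0.0036, -0.0, 0.0071, 0.0001, -0.0062, -0.0006], [0.0043, -0.0, 0.0114, 0.0001, -0.0094, -0.0006], [0.0048, -0.0, 0.0158, 0.0001, -0.0126, -0.0006], [0.0054, -0.0, 0.0202, 0.0001, -0.0158, -0.0006], [0.0059, -0.0, 0.0245, 0.0001, -0.0189, -0.0006], [0.0063, -0.0, 0.0289, 0.0001, -0.0221, -0.0006]]
```

```bash
python3 -m handwheel '[[0.001,0,0.004,0,-0.003,0],[0.0015,0,0.0085,0,-0.006,0],[0.002,0,0.013,0,-0.0094,0],[0.0025,0,0.017,0,-0.0126,0],[0.003,0,0.0215,0,-0.0158,0]]'
python3 -m handwheel '[[0,0,0,0,0,0],[0,0,0,0,0,0]]'
python3 -c "
from h import *
now()
rows([(-65,12,t,2.5) for t in (0.01,0,-.01)])"
```

```text
time: 14.52
position: [605.9, -182.6, 23.5]
tcp_rot: [180.0, -0.5, -17.3]
force: [3.2, -5.8, 4.3]
width: 0.501
gripper_force: 94.9
time: 14.68
position: [605.9, -182.5, 23.5]
tcp_rot: [180.0, -0.5, -17.3]
force: [3.2, -4.7, 4.2]
width: 0.504
gripper_force: 95.0
t14.7 lip [-65.5   2.7  11.8] tilt rad 0.009 yawerr -0.1 roll -0.0 Fdock [ 4.4 -3.6  4.2] M [-0.91 -0.53  0.21]
[[0.0032, 0.0006, -0.0012, 0.0, 0.0002, -0.0006], [0.0039, 0.0006, 0.0031, 0.0, -0.003, -0.0006], [0.0046, 0.0006, 0.0075, 0.0, -0.0062, -0.0006]]
```

```bash
python3 -m handwheel '[[0.0005,0,0.004,0,-0.003,0],[0.001,0,0.008,0,-0.006,0],[0.001,0,0.012,0,-0.008,0],[0.001,0,0.012,0,-0.008,0],[0.001,0,0.012,0,-0.008,0]]'
python3 -c "
from h import *
now()
im=ctrl.read_camera('scene');cv2.imwrite('pics/s4.png',cv2.resize(im[150:230,190:300,::-1],None,fx=7,fy=7,interpolation=cv2.INTER_CUBIC))"
```

```text
time: 15.1
position: [605.9, -182.5, 23.4]
tcp_rot: [-179.9, 0.9, -17.4]
force: [-3.8, -0.5, 17.3]
width: 0.502
gripper_force: 97.0
t15.1 lip [-65.8   2.9  13.4] tilt rad -0.016 yawerr -0.2 roll 0.1 Fdock [-3.4 -1.6 17.3] M [-0.7  -0.02  0.01]
```

View pics/s4.png

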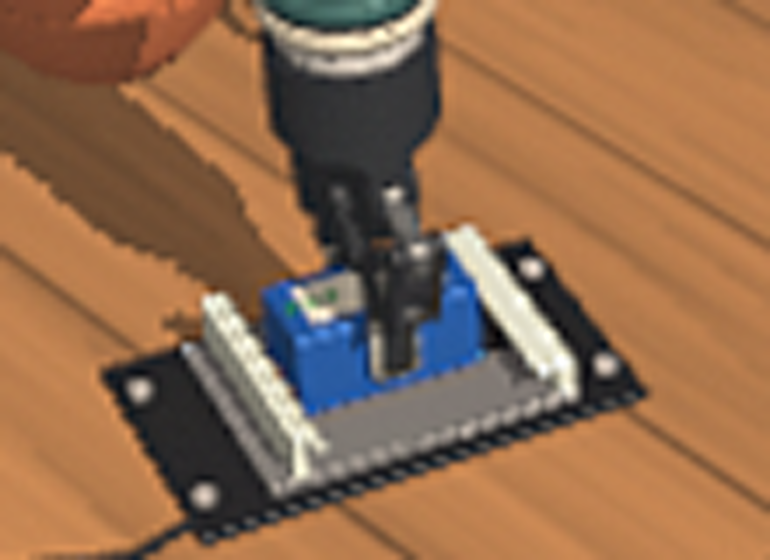

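The pack lies flat between rail and catch (block corner at crop 310,410). TCP height settled at 23.4 mm with the force rising to 17 N, so it has bottomed out. I'll ease off and release.

```bash
python3 -m handwheel '[[0,0,-0.005,0,0.004,0],[0,0,-0.008,0,0.006,0],[0,0,-0.008,0,0.006,0]]'
python3 -m handwheel '[[0,0,0,0,0,0],[0,0,0,0,0,0],[0,0,0,0,0,0],[0,0,0,0,0,0],[0,0,0,0,0,0]]' 1
python3 -m handwheel '[[0,0,0,0,0,0],[0,0,-0.1,0,0,0],[0,0,-0.25,0,0,0],[0,0,-0.45,0,0,0],[0,0,-0.65,0,0,0]]'
python3 -m handwheel '[[-0.1,0,-0.2,0,0,0],[-0.3,0,-0.4,0,0,0],[-0.5,0,-0.6,0,0,0],[-0.7,0,-0.8,0,0,0],[-1,0,-0.8,0,0,0]]'
python3 -m handwheel '[[-0.1,0.2,0,0,0,0],[-0.1,0.4,0,0,0,0],[-0.1,0.6,0,0,0,0],[-0.1,0.8,0,0,0,0],[-0.1,1,0,0,0,0]]'
python3 -c "
from h import *
a=ctrl.read_camera('scene')[:,:,::-1];b=ctrl.read_camera('top')[:,:,::-1]
cv2.imwrite('pics/s5f.png',a);cv2.imwrite('pics/t5f.png',b)
A=cv2.resize(a[165:235,195:295],None,fx=5,fy=5,interpolation=cv2.INTER_CUBIC);B=cv2.resize(b[155:260,300:390],None,fx=3.3,fy=3.3,interpolation=cv2.INTER_CUBIC)
H=np.zeros((360,800,3),np.uint8);H[:A.shape[0],:500]=A;H[:B.shape[0],500:500+B.shape[1]]=B;cv2.imwrite('pics/e5.png',H)"
```

```text
time: 15.4
position: [606.0, -182.3, 23.1]
tcp_rot: [-180.0, -0.2, -17.3]
force: [1.2, -4.5, 5.6]
width: 0.501
gripper_force: 95.0
time: 15.82
position: [605.4, -180.5, 21.7]
tcp_rot: [-179.9, -0.0, -17.3]
force: [-0.0, 1.0, -0.4]
width: 1.002
gripper_force: 0.0
time: 16.23
position: [605.1, -181.4, 121.4]
tcp_rot: [-179.9, -0.1, -17.3]
force: [0.5, -0.2, 0.6]
width: 0.999
gripper_force: 0.0
time: 16.65
position: [469.4, -140.1, 244.0]
tcp_rot: [-179.8, -0.6, -17.4]
force: [0.4, -0.3, 2.3]
width: 0.997
gripper_force: 0.0
time: 17.07
position: [407.4, -277.8, 240.1]
tcp_rot: [-179.8, -0.2, -17.3]
force: [0.4, -0.8, 0.4]
width: 1.001
gripper_force: 0.0
```

View pics/e5.png

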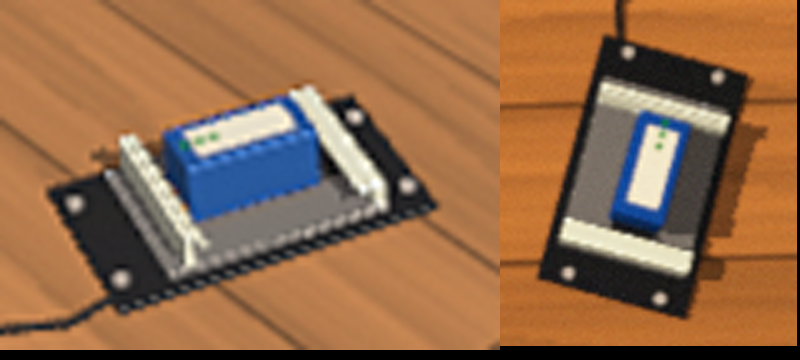

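The pack sits in the cradle between rail and catch, near mid-rail, and the gripper is clear. I'll check flatness by triangulating the label's ends.

Run:
```python
from h import *
np.set_printoptions(precision=1,suppress=True)
t=cv2.imread("pics/t5f.png");s=cv2.imread("pics/s5f.png")
def corners(im,win):
    m=(im.min(2)>140).astype(np.uint8);c=blob(im,m,win);b=cv2.boxPoints(cv2.minAreaRect(c));
    M=cv2.moments(c);return b,np.array([M['m10']/M['m00'],M['m01']/M['m00']]),cv2.contourArea(c)
bt,ct,at=corners(t,(336,190,356,222));bs,cs,as_=corners(s,(228,182,258,200))
print(bt,ct,at,bs,cs,as_)
P=tri(ct,cs);print("centre dock",D.inv().apply(P-DC))
L=lambda z,n,b:np.array([D.inv().apply(onz(n,q,z)-DC) for q in b])
for z in(58,62):print(z,L(z,"top",bt),L(z,"scene",bs))
def ends(b):
    o=sorted(range(4),key=lambda i:b[i][1]);return b[o[:2]].mean(0),b[o[2:]].mean(0)
a=ends(bt); e=[np.mean([q for q in bs[np.argsort(bs[:,0])[:2]]],0),np.mean([q for q in bs[np.argsort(bs[:,0])[2:]]],0)]
print("foot end",D.inv().apply(tri(a[0],e[0])-DC),"lip end",D.inv().apply(tri(a[1],e[1])-DC))
```

```text
[[337.6 215.5]
 [344.3 191.9]
 [354.1 194.7]
 [347.4 218.2]] [345.9 205. ] 216.5 [[231.6 190.7]
 [251.7 184.7]
 [253.4 190.3]
 [233.3 196.3]] [242.5 190.5] 98.0
centre dock [-0.3  2.8 57.5]
58 [[-32.8  16.3  58. ]
 [ 34.6  15.5  58. ]
 [ 34.5 -12.1  58. ]
 [-32.8 -11.1  58. ]] [[ 29.9  -9.8  58. ]
 [-39.2  -9.5  58. ]
 [-32.3  18.9  58. ]
 [ 35.8  18.2  58. ]]
62 [[-33.5  16.5  62. ]
 [ 33.7  15.7  62. ]
 [ 33.6 -11.8  62. ]
 [-33.6 -10.8  62. ]] [[ 31.5  -5.   62. ]
 [-37.3  -4.8  62. ]
 [-30.3  23.5  62. ]
 [ 37.4  22.8  62. ]]
foot end [33.5  2.3 57.2] lip end [-34.4   3.5  58. ]
```

The ends are at 57.2 and 58.0 mm, against 58 mm when seated flat, and the pack is about 2 mm from mid-rail. It's seated and latched, so I'm handing in.

```bash
python3 -m handwheel '[[0,0,0,0,0,0],[0,0,0,0,0,0],[0,0,0,0,0,0]]' && python3 -c "
from rig import ctrl
print(ctrl.sign_off())"
```

```text
time: 17.42
position: [408.5, -275.7, 239.2]
tcp_rot: [-179.9, -0.1, -17.2]
force: [-0.4, 0.1, -0.4]
width: 1.0
gripper_force: 0.0
the job is handed in; nothing more can be done
None
```

The small blue pack is on the dock: its lip is hooked under the rail about 2 mm from the middle, it was felt home on the stop, and it was rocked down until it lay flat. The catch click was judged from that flatness, not seen. The pack is released and the job was handed in at 17.4 s; the highest contact force I read was about 21 N.

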